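# Hang the night light on its side-opening hook

### The job

Hang the night light on the blue hook of the wooden stand: lift it by its orange tab, bring the stud on its back sideways into the hook's open mouth, slide it in gently until you feel the soft red stop, then lower it until the stud is fully down in the throat, and let go. Never push hard against the hook, and leave the other things on the dresser where they are.

Things in the scene. Friction and masses are not known exactly. Their poses are not given: they have to be found in the camera images.
- lamp: Night light, about 0.2 to 0.35 kg, standing upright: white foot and pale amber box-shaped shade, together 50 (x) x 80 (y) x 90 mm tall, with an orange grip tab on top (20 x, 30 y, 42 mm tall, so 132 mm overall). Origin under its centre, z up, +x out of its back, where the stud is.
- lamp_grip (a point): Centre of the lamp's orange grip tab, 111 mm above the lamp's underside, 21 mm below the tab's top; axes as the lamp. Grip the tab across its 30 mm (lamp y) from above.
- lamp_stud (a point): Middle of the neck of the steel stud on the lamp's back, 75 mm above the lamp's underside and 32.5 mm behind (+x of) its centre line; axes as the lamp. The neck is a level round pin 8 mm thick, 15 mm long along x (from 7.5 mm before to 7.5 mm behind this point); beyond it is a head 20 mm across and 4 mm thick.
- stand: Fixed wooden stand (base 140 x 210 x 8 mm; post at y -100 to -125 mm, 165 mm tall) with a blue upright hook plate, 6 mm thick, in its plane x = 0, down to z = 45 mm. Origin on the dresser top under the throat (hook in middle setting), z up. The lamp hangs on the -x side, axes parallel to the stand's, the stud's neck through the plate, its head on the +x side. Pushing the held lamp on the hook over 15 N is rough handling.
- stand_mouth (a point): Fixed to the stand at its x = 0, y = 45, z = 133 mm: middle of the hook's open mouth in the middle setting; axes as the stand. From here a level channel 18 mm high (floor z = 124, roof z = 142 mm, 10 mm thick) runs 45 mm towards -y to above the throat. Flared lips reach about 15 mm out (+y) from here.
- stand_seat (a point): Fixed to the stand at its x = 0, y = 0, z = 110 mm: axis of a stud just touching the throat's soft red pad (2.5 N/mm, 5 mm, then hard), middle setting. The throat is a 13 mm wide slot from the channel floor (z = 124) down to the pad (top z = 106). IMPORTANT: plate, slot, pad and stop sit on an arm set stiffly anywhere up to 24 mm either way along the stand's y from these points; not measured: feel for the stop.
- stand_stop (a point): Fixed to the stand at its x = 0, y = -2.5, z = 133 mm: face of the soft red stop at the channel's closed end, in the middle setting (it shifts along y with the hook, up to 24 mm either way). It is sprung: 2 N per mm, 3.5 mm travel, then hard. A stud just touching it is 1.5 mm to +y of the throat's middle; pressed right in it is still over the throat and can go down.
- snack_cup: stainless steel snack cup with a dark twist cap, 66 mm across, 90 mm tall; origin under its centre; leave it alone.
- pacifier: orange pacifier, 42 mm across, 47 mm tall, standing; origin under its centre; leave it alone.
- lotion: white lotion bottle with a blue cap, 52 mm across, 140 mm tall; origin under its centre; leave it alone.
- toy_ring: green plastic stacking ring, 80 mm across, 22 mm tall, lying flat; origin under its centre; leave it alone.
- brush: small brush, 150 mm long, lying along its own x axis; leave it alone.
- toy_car: wooden toy car with a yellow cabin, 80 x 52 x 48 mm; origin under its centre; leave it alone.

How it is judged:
By the outcome, as a careful person would: the job done as asked, in the order asked, and still so for the second after the job is handed in, with the robot touching nothing.
It also fails if it takes over 54 s, if anything falls off the work surface, if the arm or the gripper's body presses on something with over 40 N, if the wrist force passes 120 N, or if a joint passes its speed limit or range.

### The arm

A 6-joint arm with a two-finger parallel gripper is mounted at the origin on the work surface. World frame = base frame: x ahead of the robot, y to its left, z up, the work surface at z = 0. Lengths are in mm, angles in rad, forces in N, time in s.
With the tool pointing down it reaches from about 275 to 1000 mm from the base axis. Payload 8.4 kg.
Tool frame: the origin (TCP) lies midway between the tips of the shut fingers; the grasp point (between the pads) lies 19 mm behind it; z points along the fingers, y is the line along which they close (so a half turn about z gives the same grasp; the last joint's range is limited). The gripper opens to 85 mm and grips with 20 to 120 N. Pads are 22 mm wide; open, the fingers measure 114 mm over their backs; the gripper's body (76 mm by 85 mm) begins 54 mm behind the grasp point. The pads swing forward as they close: fully open they stand 13 mm farther back than shut.
Start: joints at [-1.184, 0.353, 1.633, -0, 1.155, -0.002], TCP at [236.923, -578.356, 231.281] pointing down, gripper open.
Joint ranges: [-2.63, 2.63], [-0.92, 2.1], [0.06, 2.66], [-1.3, 4.44], [0, 2.69], [-3.02, 3.02]. Speed limits (rad/s): [2.22, 2.22, 2.79, 3.14, 3.14, 3.14].

### API

Orientations are given as [roll, pitch, yaw] about the fixed x, y, z axes, in that order (R = Rz(yaw) Ry(pitch) Rx(roll)).
In Python, from rig import * gives the robot as it stands.
- The arm moves only by the shell command python3 -m jog 'ROWS' [FORCE]. ROWS is JSON, a list of rows, each an object of numbers: "x", "y", "z": the shift along the tool's x, y, z in cm; "spin": the turn about the tool's z in rad; "grip": the closure, from 0 (fully open) to 1 (shut). In form: [{"x": .., "y": .., "z": .., "spin": .., "grip": ..}, ...]. A call has 1 to 20 rows; each row shifts and turns the commanded pose from where the row before left it, along the tool's axes as they then stand; what a row does not reach is not made up. A row lasts 1/12 s, in which the tool goes at most 41.7 mm and 7.16 degrees, less where a joint would pass 70% of its speed; a pose out of reach is approached as far as the arm can. A call with a gripper value outside its range is refused whole. The fingers move at their own pace and stop on an object; FORCE is the grip in N (left out, the last holds). Time passes only in rows, so rows that do not move let the fingers close. It gives the time, the measured TCP pose, the force, the opening and the grip force at its end, in the units of the state.
- sense(): the state, without advancing time (a new reading comes with each control period).
- grab_frame(name): name is "scene" or "top" or "wrist"; returns a dict with "pixels" (400x640x3 uint8, blue, green, red), "camera_matrix" (3x3 intrinsics, pixels), "k1" (the pictures are not rectified: a ray, as slopes to the right and down, at radius r is drawn at 1 + k1 r^2 times it, then the intrinsics apply), "rvec" (rotation vector, rad) and "tvec" (3), from world to camera coordinates, as OpenCV has them; the wrist camera has in their place "T_tool_cam" (4x4, takes a point from camera to tool coordinates, whose origin is the TCP and whose axes are the flange's). Camera axes: x right, y down, z forward; pixel columns grow to the right and rows downward; lengths in mm; the calibration is good to about 2 mm. A picture is of the moment at which its call begins: read the wrist's pose just before it. There is no depth.
- sign_off(): hands the job in; it is judged then, once.
The state is a dict: "clock": time; "qpos": joint angles; "qvel": joint speeds; "joint_efforts": joint torques, N m; "eef_pos": TCP position; "tcp_rot": TCP orientation; "contact_force": force on the tool from outside, world axes, zero at the start; "wrist_torque": the same for the moment, N m; "opening": opening from 0.0 (shut) to 1.0 (fully open); "grasp_force": force on a finger pad.
Only numpy, scipy, OpenCV 4.12 (cv2) and the standard library are available. Lean on these libraries where they do the work, as an engineer would, in place of code of your own. Each camera call takes 0.05 s, during which the arm holds its last target. There are 200 camera calls.

## Working session

There is one attempt and no reset: what is moved stays moved. The work goes in short steps, Python scripts to look and compute and a shell command to move; the robot and the scene stay as the last step left them, time stands still between calls to the robot, and variables do not carry over. Pictures are saved under pics/ and viewed, at most 10 in all, crops included, and the job is handed in when it is done.

```bash
mkdir -p pics
cat > h.py <<'E'
from rig import *
import numpy as np, cv2
def save(n,f=None):
    f=f or grab_frame(n); np.save(f'/tmp/{n}.npy',f,allow_pickle=True); return f
def load(n): return np.load(f'/tmp/{n}.npy',allow_pickle=True).item()
def ray(f,u,v,Twt=None):
    K=np.array(f['camera_matrix']);k=f['k1']
    p=cv2.undistortPoints(np.array([[[u,v]]],float),K,np.array([k,0,0,0.]))[0,0]
    d=np.array([p[0],p[1],1.])
    if 'rvec' in f:
        R=cv2.Rodrigues(np.array(f['rvec'],float))[0];t=np.array(f['tvec'],float).ravel()
        return -R.T@t,R.T@d/np.linalg.norm(d)
    T=Twt@np.array(f['T_tool_cam']);return T[:3,3],T[:3,:3]@d/np.linalg.norm(d)
def onz(r,z): return r[0]+r[1]*(z-r[0][2])/r[1][2]
def tri(a,b):
    M=np.stack([a[1],-b[1]],1);s=np.linalg.lstsq(M,b[0]-a[0],rcond=None)[0]
    p,q=a[0]+s[0]*a[1],b[0]+s[1]*b[1];return (p+q)/2,np.linalg.norm(p-q)
E
python3 - <<'E'
from h import *
s=sense();print(s)
for n in ['scene','top']:
    f=save(n);cv2.imwrite(f'pics/{n}0.png',f['pixels']);print(n,f['k1'],f['camera_matrix'],f['rvec'],f['tvec'])
E
```

```text
{'clock': 0.0, 'qpos': array([-1.18436890e+00,  3.53653413e-01,  1.63415320e+00, -1.26033782e-05,
        1.15520454e+00, -2.41668657e-03]), 'qvel': array([ 7.47071823e-04, -2.02481021e-04,  3.53700272e-05, -1.24210505e-03,
       -5.37038226e-04,  2.53273573e-04]), 'joint_efforts': array([ 2.10607104e-03, -6.05226374e+01, -3.42069268e+01,  1.55450116e-04,
        9.05500841e-03,  1.50751953e-05]), 'eef_pos': array([ 236.75164569, -577.89451774,  230.55023928]), 'tcp_rot': array([-3.14017413e+00,  8.09522045e-06,  3.88849217e-01]), 'contact_force': array([-0.24718846, -0.28655994,  1.39269618]), 'wrist_torque': array([-0.06774719,  0.00789338,  0.01703377]), 'grasp_force': 0.0, 'opening': 0.9984698809073357}
scene -0.09751849934840422 [[491.51499599   0.         309.11890795]
 [  0.         491.51499599 203.90672341]
 [  0.           0.           1.        ]] [ 1.44000269  2.29197744 -0.72242941] [ 247.96300402 -359.4735148  1657.34779504]
top -0.07850441079386443 [[507.1350179    0.         322.20862172]
 [  0.         507.1350179  199.78681198]
 [  0.           0.           1.        ]] [ 2.14772515 -2.1086963   0.22256535] [ -13.6208891   583.46289298 1250.20787081]
```

View pics/scene0.png

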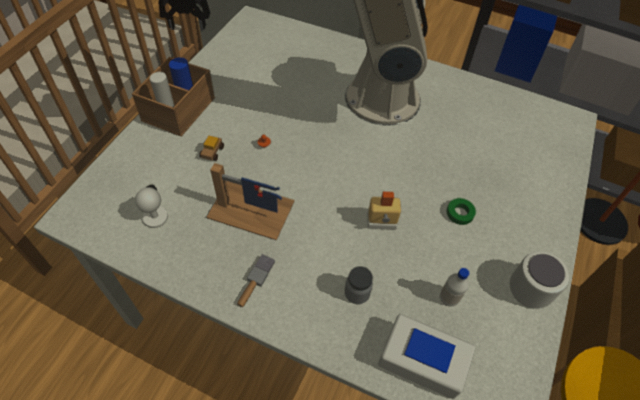

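View pics/top0.png

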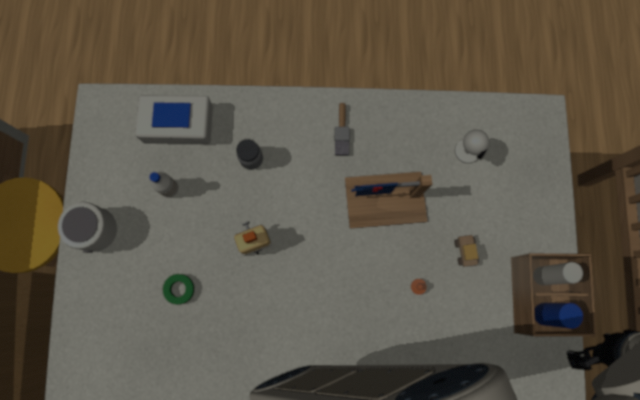

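The scene view shows the lamp at (385,210) with its orange tab at (387,198), and the stand at (250,205) with the hook mouth facing right. In the top view the lamp is at (252,240) with its stud up at (246,224). The stand base is at (387,200), its post is on the right (-y) and the plate is at (375,188).

Run:
```python
from h import *
def comp(n,lo,hi,box,show=1):
    f=load(n);h=cv2.cvtColor(f['pixels'],cv2.COLOR_BGR2HSV)
    m=cv2.inRange(h,lo,hi);k=np.zeros_like(m);x0,y0,x1,y1=box;k[y0:y1,x0:x1]=m[y0:y1,x0:x1]
    c=max(cv2.findContours(k,0,1)[0],key=cv2.contourArea)
    print(n,lo,'area',cv2.contourArea(c),'rect',cv2.minAreaRect(c),'bbox',cv2.boundingRect(c));return c
for n,b in [('scene',(350,180,420,240)),('top',(225,210,285,265))]:
    comp(n,(0,150,80),(12,255,255),b); comp(n,(13,60,100),(35,255,255),b)
# base of stand top view
c=comp('top',(5,60,40),(25,255,255),(335,165,445,240)); 
print(cv2.approxPolyDP(c,4,True).reshape(-1,2).tolist())
c=comp('scene',(5,60,40),(25,255,255),(195,155,305,245)); 
print(cv2.approxPolyDP(c,4,True).reshape(-1,2).tolist())
f=load('top')['pixels'];g=load('scene')['pixels']
a=cv2.resize(f[160:270,220:445],None,fx=3.5,fy=3.5,interpolation=2)[:, :790]
b=cv2.resize(g[155:245,195:415],None,fx=3.5,fy=3.5,interpolation=2)[:, :770]
cv2.imwrite('pics/a.png',np.vstack([a[:, :770][:285*2][:385],b[:210]]))
```

```text
scene (0, 150, 80) area 108.0 rect ((388.0, 198.5), (13.0, 10.0), 90.0) bbox (383, 192, 11, 14)
scene (13, 60, 100) area 449.0 rect ((385.84619140625, 207.7692413330078), (32.74517059326172, 30.01640510559082), 82.87498474121094) bbox (370, 191, 32, 33)
top (0, 150, 80) area 59.0 rect ((249.22410583496094, 236.3103485107422), (6.685032367706299, 10.956025123596191), 68.19859313964844) bbox (244, 232, 12, 10)
top (13, 60, 100) area 274.5 rect ((249.93814086914062, 238.13919067382812), (18.595115661621094, 30.513219833374023), 68.96248626708984) bbox (234, 225, 30, 27)
top (5, 60, 40) area 3945.5 rect ((389.4411315917969, 199.23529052734375), (51.15656661987305, 86.28356170654297), 85.60128784179688) bbox (345, 172, 87, 56)
[[430, 175], [346, 177], [350, 227], [426, 221], [423, 192], [431, 184]]
scene (5, 60, 40) area 2733.5 rect ((242.9525909423828, 204.74453735351562), (89.95377349853516, 54.431400299072266), 25.016895294189453) bbox (207, 163, 88, 77)
[[214, 163], [210, 171], [216, 200], [207, 218], [276, 239], [294, 200], [277, 199], [276, 212], [247, 204], [242, 186], [223, 180], [223, 166]]
```

View pics/a.png

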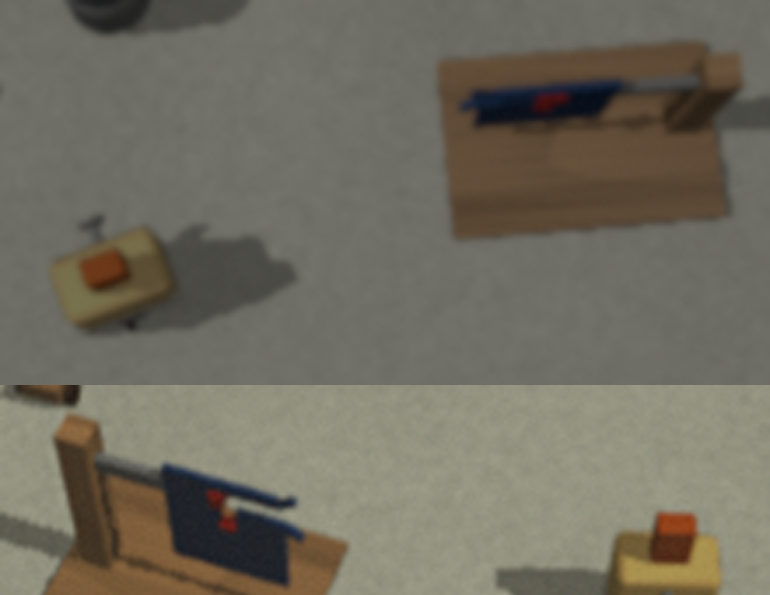

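The crops show the tab top at top-view pixel (249,236) and the stud head at about (246,223). The base corners in the top view are near (346,177), (421,172), (428,221) and (350,228). In the scene view the plate has its red stop at (256,189), and the channel mouth is at about (279,191).

Run:
```python
from h import *
T=load('top');S=load('scene')
p,e=tri(ray(T,249.3,236.3),ray(S,388,198.5));print('tab tri',p,e,'reach',np.hypot(*p[:2]))
for z in(111,132):print('tab',z,onz(ray(T,249.3,236.3),z))
print('stud head',onz(ray(T,246.3,223.5),75))
c=np.array([onz(ray(T,*q),8) for q in [(345.7,177.1),(421.4,172),(428,221.4),(350,228)]])
print(c.round(0)[:,:2]);print(np.linalg.norm(np.roll(c,-1,0)-c,axis=1))
for i,j in[(1,0),(2,3)]:
    d=c[j]-c[i];print('y axis yaw',np.degrees(np.arctan2(-d[0],d[1])))
for i,j in[(3,0),(2,1)]:
    d=c[j]-c[i];print('x axis yaw',np.degrees(np.arctan2(d[1],d[0])))
q=[onz(ray(T,*u),132)for u in[(246.5,240),(252,238)]]
# shade top rect yaw: minAreaRect corners at z=90
h=cv2.cvtColor(T['pixels'],cv2.COLOR_BGR2HSV);m=cv2.inRange(h,(0,60,80),(35,255,255));k=np.zeros_like(m);k[210:265,225:285]=m[210:265,225:285]
b=cv2.boxPoints(cv2.minAreaRect(max(cv2.findContours(k,0,1)[0],key=cv2.contourArea)))
B=np.array([onz(ray(T,*x),90) for x in b]);print(B.round(0)[:,:2],B.mean(0))
d=np.roll(B,-1,0)-B;print(np.linalg.norm(d,axis=1),np.degrees(np.arctan2(d[:,1],d[:,0])))
# hook lip ends & red in both views
print('red',tri(ray(T,220+552/3.5,160+98/3.5),ray(S,195+217/3.5,155+110/3.5)))
print('lip',tri(ray(T,220+468/3.5,160+104/3.5),ray(S,195+293/3.5,155+117/3.5)))
w=grab_frame('wrist');print(w['T_tool_cam'],w['camera_matrix'],w['k1'])
```

```text
tab tri [478.10661947 174.88796675 114.70483917] 3.6252689377543366 reach 509.0891282388721
tab 111 [479.01769979 173.60453006 111.        ]
tab 132 [476.54662538 170.91945809 132.        ]
stud head [515.41654998 187.12795125  75.        ]
[[ 657.  -66.]
 [ 675. -272.]
 [ 540. -287.]
 [ 518.  -79.]]
[207.04784069 136.34789966 209.75941566 138.82437284]
y axis yaw 5.2039160411749945
y axis yaw 5.887047551046918
x axis yaw 5.156685736923707
x axis yaw 6.28907911288055
[[483. 218.]
 [514. 146.]
 [468. 126.]
 [438. 198.]] [475.90869124 171.95341401  90.        ]
[79.12639678 50.2105151  78.60673637 50.01588284] [ -66.70691773 -156.36681778  113.14698562   24.23013605]
red (array([ 601.72735828, -138.12291919,  130.35558276]), np.float64(2.302487989299777))
lip (array([593.00060212, -78.5175066 , 145.83365988]), np.float64(3.148707616093213))
[[-1.23572668e-04 -9.53253424e-01 -3.02171962e-01  7.63412054e+01]
 [ 9.99997804e-01  5.14305867e-04 -2.03141357e-03  1.79237140e+00]
 [ 2.09186076e-03 -3.02171549e-01  9.53251267e-01 -1.42315006e+02]
 [ 0.00000000e+00  0.00000000e+00  0.00000000e+00  1.00000000e+00]] [[340.16223343   0.         319.79003978]
 [  0.         340.16223343 201.78965558]
 [  0.           0.           1.        ]] -0.0075603326580558905
```

The lamp is at about (477,172) with yaw near 23.5°, so the tool yaw already nearly matches. The stand yaw is about 5.6°, with the red stop near (601,-138,130). On the way I'll look at the hook with the wrist camera from two places.

```bash
python3 -m jog '[{"x":3.5,"y":-1.87,"z":-0.36},{"x":3.5,"y":-1.87,"z":-0.36},{"x":3.5,"y":-1.87,"z":-0.36},{"x":3.5,"y":-1.87,"z":-0.36},{"x":3.5,"y":-1.87,"z":-0.36},{"x":3.5,"y":-1.87,"z":-0.36},{"x":3.5,"y":-1.87,"z":-0.36},{"x":3.5,"y":-1.87,"z":-0.36},{"x":3.5,"y":-1.87,"z":-0.36},{"x":3.5,"y":-1.87,"z":-0.36},{"x":3.5,"y":-1.87,"z":-0.36},{"x":3.5,"y":-1.87,"z":-0.36},{"x":3.5,"y":-1.87,"z":-0.36},{"x":3.5,"y":-1.87,"z":-0.36},{},{},{}]'
cat >> h.py <<'E'
from scipy.spatial.transform import Rotation as Ro
def wshot(n):
    s=sense();f=grab_frame('wrist');T=np.eye(4);T[:3,:3]=Ro.from_euler('xyz',s['tcp_rot']).as_matrix();T[:3,3]=s['eef_pos'];f['Twt']=T
    np.save(f'/tmp/{n}.npy',f,allow_pickle=True);cv2.imwrite(f'pics/{n}.png',f['pixels']);return s
E
python3 -c "
from h import *
s=wshot('w1');print(s['eef_pos'],s['tcp_rot'],s['contact_force'])"
```

```text
[ 236.7700174 -578.0170159  230.7141757] [-3.14049372e+00  7.23698091e-06  3.88780801e-01] [-0.53617303 -0.15797061  0.6258608 ]schema error: expected keys x, y, z, spin, grip
```

```bash
python3 -m jog '[{"x":3.5,"y":-1.87,"z":-0.36,"spin":0,"grip":0},{"x":3.5,"y":-1.87,"z":-0.36,"spin":0,"grip":0},{"x":3.5,"y":-1.87,"z":-0.36,"spin":0,"grip":0},{"x":3.5,"y":-1.87,"z":-0.36,"spin":0,"grip":0},{"x":3.5,"y":-1.87,"z":-0.36,"spin":0,"grip":0},{"x":3.5,"y":-1.87,"z":-0.36,"spin":0,"grip":0},{"x":3.5,"y":-1.87,"z":-0.36,"spin":0,"grip":0},{"x":3.5,"y":-1.87,"z":-0.36,"spin":0,"grip":0},{"x":3.5,"y":-1.87,"z":-0.36,"spin":0,"grip":0},{"x":3.5,"y":-1.87,"z":-0.36,"spin":0,"grip":0},{"x":3.5,"y":-1.87,"z":-0.36,"spin":0,"grip":0},{"x":3.5,"y":-1.87,"z":-0.36,"spin":0,"grip":0},{"x":3.5,"y":-1.87,"z":-0.36,"spin":0,"grip":0},{"x":3.5,"y":-1.87,"z":-0.36,"spin":0,"grip":0},{"x":0,"y":0,"z":0,"spin":0,"grip":0},{"x":0,"y":0,"z":0,"spin":0,"grip":0}]'
python3 -c "
from h import *
s=wshot('w1');print(s['eef_pos'],s['tcp_rot'],s['contact_force'])"
```

```text
clock: 1.53
eef_pos: [592.1, -148.5, 281.5]
tcp_rot: [-3.141, 0.0, 0.392]
contact_force: [-0.2, -0.2, 0.9]
opening: 1.0
grasp_force: 0.0
[ 592.14630616 -148.48809925  281.46298448] [-3.14149472e+00  5.83094329e-05  3.92161833e-01] [-0.19179942 -0.16271832  0.87243721]
```

View pics/w1.png

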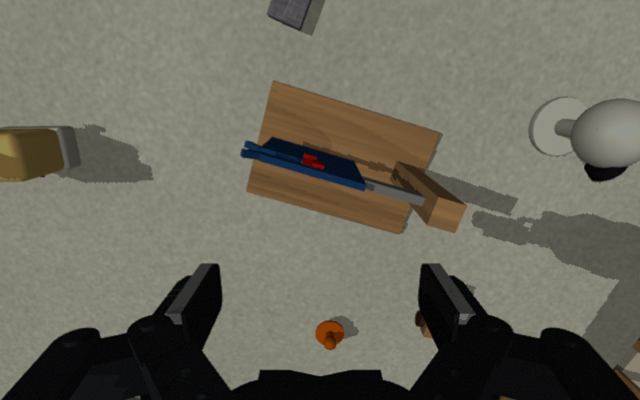

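The view shows the base corners at (274,81), (441,133), (403,234) and (247,191). The plate's top edge runs from lip (243,150) to (365,186), with red at (312,160) and the post top at (450,217). I'll take a second view 14 cm along tool -y, which should also show the lamp.

```bash
python3 -m jog '[{"x":0,"y":-3.4,"z":0,"spin":0,"grip":0},{"x":0,"y":-3.4,"z":0,"spin":0,"grip":0},{"x":0,"y":-3.4,"z":0,"spin":0,"grip":0},{"x":0,"y":-3.4,"z":0,"spin":0,"grip":0},{"x":0,"y":0,"z":0,"spin":0,"grip":0},{"x":0,"y":0,"z":0,"spin":0,"grip":0}]'
python3 -c "
from h import *
s=wshot('w2');print(s['eef_pos'],s['tcp_rot'],s['contact_force'])"
```

```text
clock: 2.08
eef_pos: [538.4, -24.4, 281.8]
tcp_rot: [3.141, 0.0, 0.39]
contact_force: [-0.4, -0.7, 0.3]
opening: 1.002
grasp_force: 0.0
[538.42653122 -24.4477416  281.79426786] [3.14137448e+00 2.80837028e-04 3.89663329e-01] [-0.43796181 -0.71271245  0.31442407]
```

View pics/w2.png

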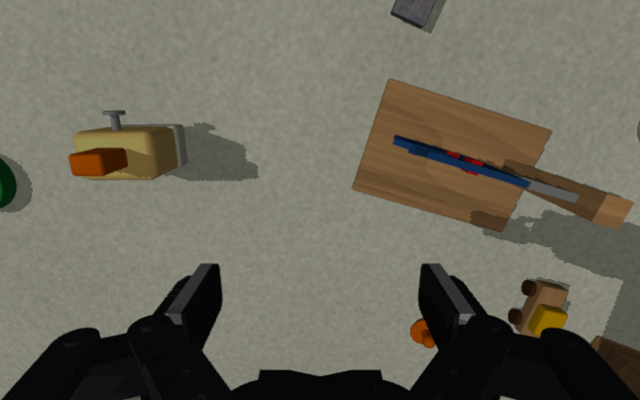

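The second view shows the lamp with its tab at (98,162), its stud head at (114,113), and the foot at (180,145). The base corners are at (390,79), (551,130), (501,231) and (353,188), and the plate's top edge runs from (394,138) to (528,186). I'll zoom in on the plate in both views.

Run:
```python
from h import *
a=load('w1')['pixels'][130:200,230:380];b=load('w2')['pixels'][125:195,380:540]
r=lambda q:cv2.resize(q,None,fx=4.2,fy=4.2,interpolation=cv2.INTER_CUBIC)
a,b=r(a),r(b);w=max(a.shape[1],b.shape[1])
cv2.imwrite('pics/z.png',np.vstack([np.pad(q,((0,0),(0,w-q.shape[1]),(0,0))) for q in(a,b)]).clip(0,255)*1)
for n,c in[('w1',[(274,81),(441,133),(403,234),(247,191)]),('w2',[(390,79),(551,130),(501,231),(353,188)])]:
    f=load(n);g=cv2.cvtColor(f['pixels'],6)
    c=cv2.cornerSubPix(g,np.array(c,np.float32).reshape(-1,1,2),(5,5),(-1,-1),(3,30,.01)).reshape(-1,2)
    P=np.array([onz(ray(f,*q,f['Twt']),8) for q in c]);print(n,c.round(1).tolist(),P[:,:2].round(1).tolist(),'mid',P.mean(0).round(1))
    d=np.roll(P,-1,0)-P;print(np.linalg.norm(d,axis=1).round(1),np.degrees(np.arctan2(d[:,1],d[:,0])).round(2))
```

```text
w1 [[272.3999938964844, 79.5999984741211], [442.70001220703125, 133.6999969482422], [401.20001220703125, 233.5], [245.6999969482422, 191.1999969482422]] [[656.9, -63.6], [677.6, -274.5], [541.7, -286.6], [518.3, -78.1]] mid [ 598.6 -175.7    8. ]
[211.9 136.4 209.8 139.4] [ -84.4  -174.91   96.4     5.97]
w2 [[388.29998779296875, 77.5999984741211], [552.5, 131.3000030517578], [501.0, 231.0], [350.79998779296875, 188.1999969482422]] [[656.1, -62.4], [676.8, -272.4], [540.9, -283.2], [519.0, -75.9]] mid [ 598.2 -173.5    8. ]
[211.  136.3 208.4 137.8] [ -84.38 -175.45   96.04    5.62]
```

View pics/z.png

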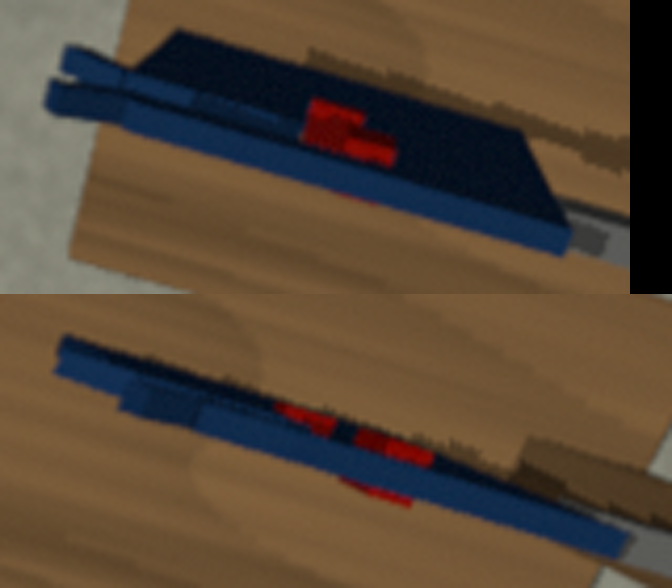

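Run:
```python
from h import *
A=load('w1');B=load('w2')
p1=lambda x,y:ray(A,230+(x+.5)/4.2-.5,130+(y+.5)/4.2-.5,A['Twt'])
p2=lambda x,y:ray(B,380+(x+.5)/4.2-.5,125+(y-293.5)/4.2-.5,B['Twt'])
pts=dict(rmid=((567,242),(625,545)),uplip=((46.5,96),(122,395)),upbk=((120,110),(200,417)),lowlip=((65,58),(58,357)))
R={}
for k,(a,b) in pts.items():
    R[k],e=tri(p1(*a),p2(*b));print(k,R[k].round(1),round(e,1))
d=R['uplip']-R['rmid'];print('plate yaw',np.degrees(np.arctan2(-d[0],d[1])),np.linalg.norm(d))
# stand frame, yaw 5.6deg, about base mid
y=np.radians(5.6);ex=np.array([np.cos(y),np.sin(y)]);ey=np.array([-ex[1],ex[0]])
m=np.array([598.4,-174.6])
for k in R:print(k,'local about base mid',(R[k][:2]-m)@ex,(R[k][:2]-m)@ey)
# lamp: tab and stud, from w2 + top view
T=load('top')
h=cv2.cvtColor(B['pixels'],40);mm=cv2.inRange(h,(0,150,80),(12,255,255));mm[:,200:]=0
c=max(cv2.findContours(mm,0,1)[0],key=cv2.contourArea);print(cv2.approxPolyDP(c,2,True).reshape(-1,2).tolist())
print('head',tri(ray(B,114,113,B['Twt']),ray(T,246.3,223)))
```

```text
rmid [ 609.4 -182.7  152.8] 0.3
uplip [597.6 -78.6 151. ] 0.6
upbk [600.4 -93.1 153.7] 0.9
lowlip [597.9 -73.7 112.5] 1.0
plate yaw 6.455688035159326 104.72084736600543
rmid local about base mid 10.171549848622272 -9.08737043027862
uplip local about base mid 8.607863503903673 95.60728848381181
upbk local about base mid 9.901705042498826 80.92447650793002
lowlip local about base mid 9.33650518659613 100.51679608966619
[[71, 166], [74, 174]]
head (array([515.9030564 , 186.39163563,  76.94483036]), np.float64(1.4311623517628698))
```

```bash
python3 -m jog '[{"x":0.3,"y":-3.4,"z":0,"spin":0,"grip":0},{"x":0.3,"y":-3.4,"z":0,"spin":0,"grip":0},{"x":0.3,"y":-3.4,"z":0,"spin":0,"grip":0},{"x":0.3,"y":-3.4,"z":0,"spin":0,"grip":0},{"x":0.3,"y":-3.4,"z":0,"spin":0,"grip":0},{"x":0.3,"y":-3.4,"z":0,"spin":0,"grip":0},{"x":0,"y":0,"z":0,"spin":0,"grip":0},{"x":0,"y":0,"z":0,"spin":0,"grip":0}]'
python3 - <<'E'
from h import *
s=wshot('w3');print(s['eef_pos'],s['tcp_rot'],s['contact_force'])
f=load('w3')['pixels']
cv2.imwrite('pics/w3c.png',cv2.resize(f[60:260,180:460],None,fx=2.8,fy=2.8,interpolation=2))
E
```

```text
clock: 2.8
eef_pos: [479.2, 171.1, 281.6]
tcp_rot: [3.141, 0.0, 0.39]
contact_force: [0.7, 0.2, 0.5]
opening: 0.997
grasp_force: 0.0
[479.17587941 171.06837757 281.6025724 ] [3.14111976e+00 4.36693077e-05 3.90074157e-01] [0.66232473 0.19045605 0.54681241]
```

View pics/w3c.png

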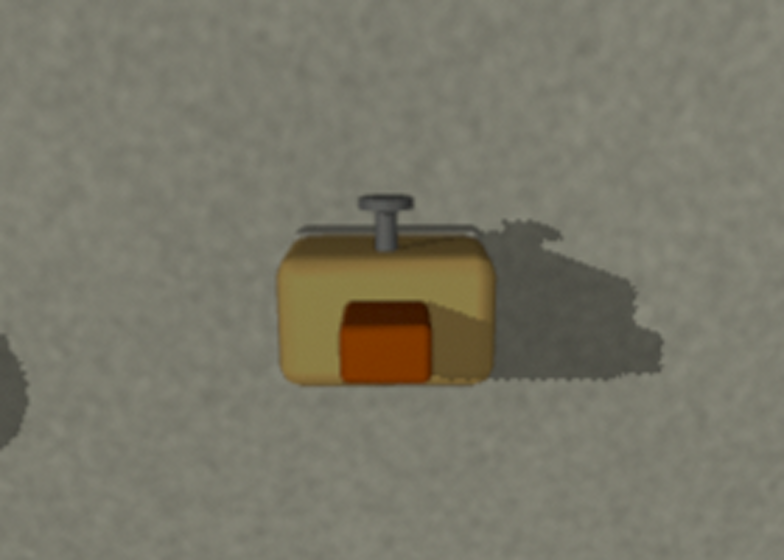

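The crop shows the lamp squared up to the tool, with the tab top centre at px (317.9,186.6), the stud head at (317.9,132.5) and the neck on the same column. The yaw is therefore about 0.39 rad.

Run:
```python
from h import *
B=load('w2');C=load('w3');T=load('top')
rc=lambda x,y:ray(C,180+(x+.5)/2.8-.5,60+(y+.5)/2.8-.5,C['Twt'])
print('head',tri(rc(386,203),ray(B,114,113,B['Twt'])))
print('tab top onz132',onz(rc(386,354.5),132)[:2], 'tri w/ scene-top',tri(rc(386,354.5),ray(T,249.0,235.6)))
L,Rr=onz(rc(341,355),132),onz(rc(431,355),132);d=L-Rr;print('tab w',np.linalg.norm(d),'yaw',np.arctan2(-d[0],d[1]))
a,b=onz(rc(386,327),132),onz(rc(386,382),132);print('depth',np.linalg.norm(a-b))
a,b=onz(rc(277,300),90),onz(rc(495,300),90);print('shade w',np.linalg.norm(a-b),(a+b)/2)
t=C['Twt'];p=onz(rc(386,354.5),132);print('in tool',(t[:3,:3].T@(np.append(p[:2],111)-t[:3,3])))
# tab in w2 left top face
h=cv2.cvtColor(B['pixels'],cv2.COLOR_BGR2HSV);m=cv2.inRange(h,(0,150,60),(12,255,255));m[:,200:]=0
c=max(cv2.findContours(m,0,1)[0],key=cv2.contourArea);print(cv2.approxPolyDP(c,2,True).reshape(-1,2).tolist())
```

```text
head (array([515.06331991, 187.06557242,  74.65975027]), np.float64(0.4591201931110509))
tab top onz132 [477.25163433 171.09837776] tri w/ scene-top (array([477.90547534, 171.35735174, 134.6361282 ]), np.float64(0.026959590002130895))
tab w 28.53075395375759 yaw 0.39038136082095387
depth 18.02888073386783
shade w 77.6604126890662 [485.30563828 174.75861106  90.        ]
in tool [ -1.76083957  -0.8401308  170.60227124]
[[83, 153], [96, 154], [99, 151], [100, 154], [114, 149], [98, 149]]
```

Heights check out: stud 74.7 (75 given), tab top 134.6 (132 given). I'll go down and grip.

```bash
python3 -m jog '[{"x":-0.18,"y":-0.08,"z":3.6,"spin":0,"grip":0},{"x":0,"y":0,"z":3.6,"spin":0,"grip":0},{"x":0,"y":0,"z":3.6,"spin":0,"grip":0},{"x":0,"y":0,"z":3.6,"spin":0,"grip":0},{"x":0,"y":0,"z":3.0,"spin":0,"grip":0},{"x":0,"y":0,"z":1.4,"spin":0,"grip":0},{"x":0,"y":0,"z":0,"spin":0,"grip":0},{"x":0,"y":0,"z":0,"spin":0,"grip":0.3},{"x":0,"y":0,"z":0,"spin":0,"grip":0.6},{"x":0,"y":0,"z":0,"spin":0,"grip":1},{"x":0,"y":0,"z":0,"spin":0,"grip":1},{"x":0,"y":0,"z":0,"spin":0,"grip":1},{"x":0,"y":0,"z":0,"spin":0,"grip":1},{"x":0,"y":0,"z":0,"spin":0,"grip":1}]' 50
```

```text
clock: 4.02
eef_pos: [477.7, 171.4, 94.8]
tcp_rot: [3.141, -0.002, 0.389]
contact_force: [-0.5, -1.5, 6.2]
opening: 0.345
grasp_force: 54.7
```

```bash
python3 -m jog '[{"x":0,"y":0,"z":-1.0,"spin":0,"grip":1},{"x":0,"y":0,"z":-1.2,"spin":0.058,"grip":1},{"x":0,"y":0,"z":-1.2,"spin":0.058,"grip":1},{"x":0,"y":0,"z":-1.2,"spin":0.058,"grip":1},{"x":0,"y":0,"z":-1.2,"spin":0.058,"grip":1},{"x":0.4,"y":1.5,"z":0,"spin":0.058,"grip":1},{"x":0.8,"y":2.5,"z":0,"spin":0,"grip":1},{"x":0.8,"y":2.5,"z":0,"spin":0,"grip":1},{"x":0.8,"y":2.5,"z":0,"spin":0,"grip":1},{"x":0.8,"y":2.5,"z":0,"spin":0,"grip":1},{"x":0.8,"y":2.5,"z":0,"spin":0,"grip":1},{"x":0.8,"y":2.5,"z":0,"spin":0,"grip":1},{"x":0.8,"y":2.0,"z":0,"spin":0,"grip":1},{"x":0.3,"y":1.0,"z":0,"spin":0,"grip":1},{"x":0,"y":0,"z":0,"spin":0,"grip":1},{"x":0,"y":0,"z":0,"spin":0,"grip":1},{"x":0,"y":0,"z":0,"spin":0,"grip":1},{"x":0,"y":0,"z":0,"spin":0,"grip":1}]' 50
python3 - <<'E'
from h import *
s=wshot('w4');print(s['eef_pos'],s['tcp_rot'],s['contact_force'])
f=load('w4')['pixels']
cv2.imwrite('pics/w4c.png',cv2.resize(f[40:260,200:460],None,fx=2.7,fy=2.7,interpolation=2))
E
```

```text
clock: 5.52
eef_pos: [559.1, -15.3, 151.7]
tcp_rot: [-3.141, 0.0, 0.1]
contact_force: [0.1, -0.8, -2.5]
opening: 0.344
grasp_force: 53.4
[559.09843893 -15.33426568 151.72879156] [-3.14129613e+00  4.70714560e-04  9.97713414e-02] [ 0.14246981 -0.80097685 -2.45754776]
```

View pics/w4c.png

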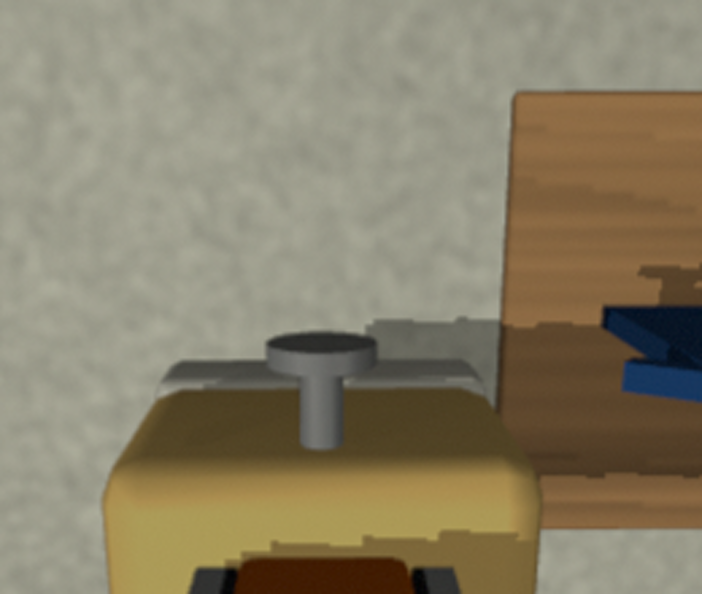

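The crop shows the stud square to the tool, with its neck on column 322, its outer face at (321,345), and the base's far edge level. The upper lip end is at (624,374), so yaw matches the stand.

Run:
```python
from h import *
D=load('w4');t=D['Twt']
rc=lambda x,y:ray(D,200+(x+.5)/2.7-.5,40+(y+.5)/2.7-.5,t)
tl=lambda p:(t[:3,:3].T@(p-t[:3,3])).round(1)
print('stud outer face (exp x44,y0)',tl(onz(rc(321,345),131.9)))
print('neck at shade (exp x25)',tl(onz(rc(322,448),135.5)))
for z in(150,151,152,153):print('lip end mid',z,tl(onz(rc(623.5,374),z)))
print('plate strip at right',tl(onz(rc(700,371),152)),tl(onz(rc(700,400),152)))
a,b=onz(rc(515,92),8),onz(rc(700,92.5),8);print('base edge yaw',np.arctan2(-(a-b)[0],(a-b)[1]))
# stop expectations in tool: throat about 60 beyond lip end
for n,q in[('uplip',(597.6,-78.6,151)),('rmid',(609.4,-182.7,152.8)),('upbk',(600.4,-93.1,153.7))]:print(n,tl(np.array(q)))
```

```text
stud outer face (exp x44,y0) [42.8  1.1 19.8]
neck at shade (exp x25) [24.6  1.2 16.2]
lip end mid 150 [41.9 49.9  1.7]
lip end mid 151 [42.2 49.5  0.7]
lip end mid 152 [42.4 49.2 -0.3]
lip end mid 153 [42.7 48.9 -1.3]
plate strip at right [42.9 61.3 -0.3] [38.1 61.9 -0.3]
base edge yaw 0.0986579099941868
uplip [32.  66.8  0.7]
rmid [ 33.4 171.5  -1.1]
upbk [33.3 81.5 -2. ]
```

The plate measured from w1/w2 lies at tool x ≈ 32.9, and the stud is at ≈ 32, 1 mm low. I'll correct both by 1 mm, then slide sideways; I expect the stop after about 122 mm.

```bash
python3 -m jog '[{"x":0.1,"y":0.8,"z":-0.1,"spin":0,"grip":1},{"x":0,"y":1.5,"z":0,"spin":0,"grip":1},{"x":0,"y":1.5,"z":0,"spin":0,"grip":1},{"x":0,"y":1.2,"z":0,"spin":0,"grip":1},{"x":0,"y":0.6,"z":0,"spin":0,"grip":1},{"x":0,"y":0.6,"z":0,"spin":0,"grip":1},{"x":0,"y":0.6,"z":0,"spin":0,"grip":1},{"x":0,"y":0,"z":0,"spin":0,"grip":1},{"x":0,"y":0,"z":0,"spin":0,"grip":1}]' 50
python3 - <<'E'
from h import *
s=wshot('w5');print(s['eef_pos'],s['contact_force'])
f=load('w5')['pixels']
cv2.imwrite('pics/w5c.png',cv2.resize(f[40:260,230:490],None,fx=2.7,fy=2.7,interpolation=2))
E
```

```text
clock: 6.32
eef_pos: [567.3, -83.9, 152.6]
tcp_rot: [-3.141, 0.0, 0.098]
contact_force: [0.1, 0.5, -1.8]
opening: 0.345
grasp_force: 53.4
[567.3177305  -83.93399812 152.6167135 ] [ 0.11141076  0.54126624 -1.80990216]
```

View pics/w5c.png

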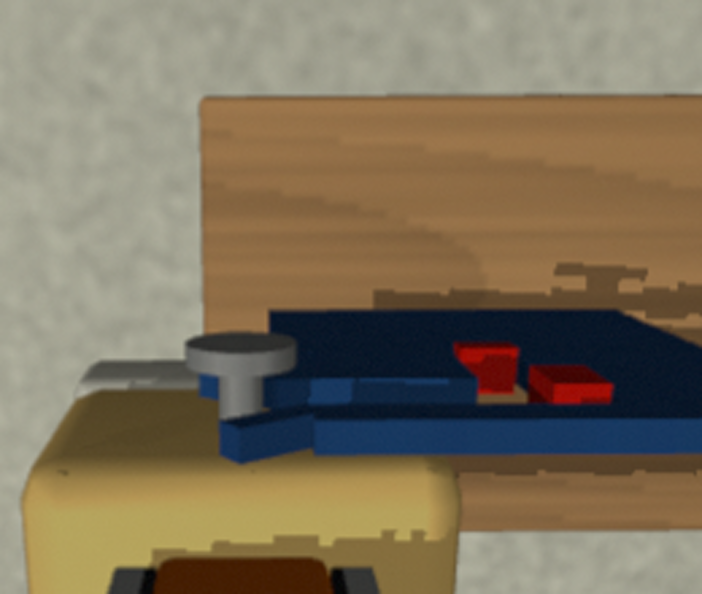

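The stud neck (241,395) is entering between the lips. The head is beyond the plate with a gap on both sides. The red pad is at (490,370) and the stop at (565,385), roughly 50 mm away. I'll continue 38 mm, then feel my way.

```bash
python3 -m jog '[{"x":0,"y":0.6,"z":0,"spin":0,"grip":1},{"x":0,"y":0.6,"z":0,"spin":0,"grip":1},{"x":0,"y":0.6,"z":0,"spin":0,"grip":1},{"x":0,"y":0.6,"z":0,"spin":0,"grip":1},{"x":0,"y":0.6,"z":0,"spin":0,"grip":1},{"x":0,"y":0.4,"z":0,"spin":0,"grip":1},{"x":0,"y":0.3,"z":0,"spin":0,"grip":1},{"x":0,"y":0.2,"z":0,"spin":0,"grip":1},{"x":0,"y":0,"z":0,"spin":0,"grip":1},{"x":0,"y":0,"z":0,"spin":0,"grip":1},{"x":0,"y":0,"z":0,"spin":0,"grip":1},{"x":0,"y":0,"z":0,"spin":0,"grip":1}]' 50
for i in 1 2; do python3 -c "
from rig import *
print(sense()['contact_force'])"; done
python3 -m jog '[{"x":0,"y":0.1,"z":0,"spin":0,"grip":1},{"x":0,"y":0.1,"z":0,"spin":0,"grip":1},{"x":0,"y":0,"z":0,"spin":0,"grip":1},{"x":0,"y":0,"z":0,"spin":0,"grip":1}]' 50
```

```text
clock: 7.37
eef_pos: [571.2, -122.5, 152.7]
tcp_rot: [-3.142, 0.0, 0.099]
contact_force: [0.5, 0.5, -1.5]
opening: 0.345
grasp_force: 53.6
[ 0.52810865  0.45989079 -1.54030204]
[ 0.52810865  0.45989079 -1.54030204]
clock: 7.7
eef_pos: [571.4, -124.7, 152.7]
tcp_rot: [-3.142, 0.0, 0.099]
contact_force: [0.2, -0.5, -1.4]
opening: 0.346
grasp_force: 53.6
```

Still free. I'll feel on in 2–3 mm steps.

```bash
python3 -m jog '[{"x":0,"y":0.1,"z":0,"spin":0,"grip":1},{"x":0,"y":0.1,"z":0,"spin":0,"grip":1},{"x":0,"y":0.1,"z":0,"spin":0,"grip":1},{"x":0,"y":0,"z":0,"spin":0,"grip":1},{"x":0,"y":0,"z":0,"spin":0,"grip":1}]' 50
```

```text
clock: 8.12
eef_pos: [571.7, -127.8, 152.7]
tcp_rot: [-3.142, 0.0, 0.099]
contact_force: [-0.9, -0.5, -2.6]
opening: 0.344
grasp_force: 53.6
```

```bash
python3 -m jog '[{"x":0,"y":0.1,"z":0,"spin":0,"grip":1},{"x":0,"y":0.1,"z":0,"spin":0,"grip":1},{"x":0,"y":0,"z":0,"spin":0,"grip":1},{"x":0,"y":0,"z":0,"spin":0,"grip":1},{"x":0,"y":0,"z":0,"spin":0,"grip":1}]' 50
```

```text
clock: 8.53
eef_pos: [571.9, -129.7, 152.7]
tcp_rot: [-3.142, 0.0, 0.099]
contact_force: [-0.6, 0.2, -2.1]
opening: 0.35
grasp_force: 53.6
```

```bash
python3 -m jog '[{"x":0,"y":0.1,"z":0,"spin":0,"grip":1},{"x":0,"y":0.1,"z":0,"spin":0,"grip":1},{"x":0,"y":0,"z":0,"spin":0,"grip":1},{"x":0,"y":0,"z":0,"spin":0,"grip":1},{"x":0,"y":0,"z":0,"spin":0,"grip":1}]' 50
```

```text
clock: 8.95
eef_pos: [572.1, -131.7, 152.7]
tcp_rot: [-3.142, -0.0, 0.099]
contact_force: [-0.7, -0.1, -2.3]
opening: 0.343
grasp_force: 53.6
```

Run:
```python
from h import *
s=wshot('w6');print(s['eef_pos'],s['contact_force'])
f=load('w6')['pixels']
cv2.imwrite('pics/w6c.png',cv2.resize(f[100:240,230:430],None,fx=3.5,fy=3.5,interpolation=2))
```

```text
[ 572.12341927 -131.7028604   152.68355463] [-0.72220143 -0.06064421 -2.29714796]
```

View pics/w6c.png

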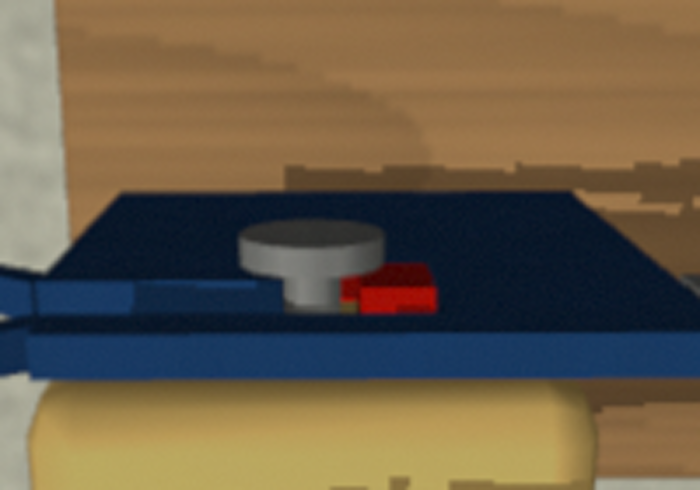

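The neck (312,290) is about 2–3 mm short of the stop face (359,298), over the throat's pad, with gaps either side of the plate. I'll feel for it.

```bash
python3 -m jog '[{"x":0,"y":0.1,"z":0,"spin":0,"grip":1},{"x":0,"y":0.1,"z":0,"spin":0,"grip":1},{"x":0,"y":0.05,"z":0,"spin":0,"grip":1},{"x":0,"y":0,"z":0,"spin":0,"grip":1},{"x":0,"y":0,"z":0,"spin":0,"grip":1},{"x":0,"y":0,"z":0,"spin":0,"grip":1}]' 50
```

```text
clock: 9.5
eef_pos: [572.4, -134.2, 152.7]
tcp_rot: [3.142, 0.0, 0.099]
contact_force: [0.9, 0.4, -1.9]
opening: 0.346
grasp_force: 53.6
```

```bash
python3 -m jog '[{"x":0,"y":0.1,"z":0,"spin":0,"grip":1},{"x":0,"y":0,"z":0,"spin":0,"grip":1},{"x":0,"y":0,"z":0,"spin":0,"grip":1},{"x":0,"y":0,"z":0,"spin":0,"grip":1}]' 50
```

```text
clock: 9.83
eef_pos: [572.4, -135.0, 152.7]
tcp_rot: [-3.141, 0.0, 0.099]
contact_force: [0.4, 1.8, -1.5]
opening: 0.345
grasp_force: 53.5
```

```bash
python3 -m jog '[{"x":0,"y":0.1,"z":0,"spin":0,"grip":1},{"x":0,"y":0,"z":0,"spin":0,"grip":1},{"x":0,"y":0,"z":0,"spin":0,"grip":1},{"x":0,"y":0,"z":0,"spin":0,"grip":1}]' 50
```

```text
clock: 10.17
eef_pos: [572.5, -136.0, 152.7]
tcp_rot: [-3.141, 0.0, 0.099]
contact_force: [-0.1, 3.4, -2.0]
opening: 0.347
grasp_force: 53.5
```

The stop gives 3.4 N, so it is pressed about 1.6 mm, which puts the stud over the throat's middle. Lowering now.

```bash
python3 -m jog '[{"x":0,"y":0,"z":0.2,"spin":0,"grip":1},{"x":0,"y":0,"z":0.2,"spin":0,"grip":1},{"x":0,"y":0,"z":0.2,"spin":0,"grip":1},{"x":0,"y":0,"z":0.2,"spin":0,"grip":1},{"x":0,"y":0,"z":0.2,"spin":0,"grip":1},{"x":0,"y":0,"z":0,"spin":0,"grip":1},{"x":0,"y":0,"z":0,"spin":0,"grip":1}]' 50
```

```text
clock: 10.75
eef_pos: [572.4, -136.5, 142.4]
tcp_rot: [3.141, 0.0, 0.099]
contact_force: [0.5, -0.2, -2.6]
opening: 0.345
grasp_force: 53.4
```

```bash
python3 -m jog '[{"x":0,"y":0,"z":0.2,"spin":0,"grip":1},{"x":0,"y":0,"z":0.2,"spin":0,"grip":1},{"x":0,"y":0,"z":0.2,"spin":0,"grip":1},{"x":0,"y":0,"z":0.2,"spin":0,"grip":1},{"x":0,"y":0,"z":0,"spin":0,"grip":1},{"x":0,"y":0,"z":0,"spin":0,"grip":1},{"x":0,"y":0,"z":0,"spin":0,"grip":1}]' 50
```

```text
clock: 11.33
eef_pos: [572.6, -136.2, 134.7]
tcp_rot: [3.142, -0.0, 0.099]
contact_force: [-0.6, 0.0, -2.3]
opening: 0.346
grasp_force: 53.5
```

```bash
python3 -m jog '[{"x":0,"y":0,"z":0.1,"spin":0,"grip":1},{"x":0,"y":0,"z":0.1,"spin":0,"grip":1},{"x":0,"y":0,"z":0.1,"spin":0,"grip":1},{"x":0,"y":0,"z":0.1,"spin":0,"grip":1},{"x":0,"y":0,"z":0,"spin":0,"grip":1},{"x":0,"y":0,"z":0,"spin":0,"grip":1},{"x":0,"y":0,"z":0,"spin":0,"grip":1}]' 50
```

```text
clock: 11.92
eef_pos: [572.6, -136.1, 130.7]
tcp_rot: [-3.142, -0.0, 0.099]
contact_force: [0.2, -0.7, -2.2]
opening: 0.344
grasp_force: 53.5
```

```bash
python3 -m jog '[{"x":0,"y":0,"z":0.1,"spin":0,"grip":1},{"x":0,"y":0,"z":0.1,"spin":0,"grip":1},{"x":0,"y":0,"z":0,"spin":0,"grip":1},{"x":0,"y":0,"z":0,"spin":0,"grip":1},{"x":0,"y":0,"z":0,"spin":0,"grip":1}]' 50
```

```text
clock: 12.33
eef_pos: [572.7, -136.2, 128.8]
tcp_rot: [3.141, -0.0, 0.099]
contact_force: [0.6, 0.1, -1.5]
opening: 0.346
grasp_force: 53.7
```

```bash
python3 -m jog '[{"x":0,"y":0,"z":0.1,"spin":0,"grip":1},{"x":0,"y":0,"z":0,"spin":0,"grip":1},{"x":0,"y":0,"z":0,"spin":0,"grip":1},{"x":0,"y":0,"z":0,"spin":0,"grip":1}]' 50
```

```text
clock: 12.67
eef_pos: [572.7, -136.2, 127.9]
tcp_rot: [3.141, -0.0, 0.099]
contact_force: [-0.6, 0.8, 1.1]
opening: 0.348
grasp_force: 53.9
```

```bash
python3 -m jog '[{"x":0,"y":0,"z":0.05,"spin":0,"grip":1},{"x":0,"y":0,"z":0,"spin":0,"grip":1},{"x":0,"y":0,"z":0,"spin":0,"grip":1},{"x":0,"y":0,"z":0,"spin":0,"grip":1}]' 50
```

```text
clock: 13.0
eef_pos: [572.7, -136.2, 127.3]
tcp_rot: [3.142, -0.0, 0.099]
contact_force: [-0.8, 0.4, 2.4]
opening: 0.346
grasp_force: 54.0
```

The pad is felt: the vertical force rose by about 4.7 N, more than the lamp's weight. I'll open gently and retreat straight up.

```bash
python3 -m jog '[{"x":0,"y":0,"z":0,"spin":0,"grip":0.6},{"x":0,"y":0,"z":0,"spin":0,"grip":0.5},{"x":0,"y":0,"z":0,"spin":0,"grip":0.4},{"x":0,"y":0,"z":0,"spin":0,"grip":0.3},{"x":0,"y":0,"z":0,"spin":0,"grip":0.2},{"x":0,"y":0,"z":0,"spin":0,"grip":0.2},{"x":0,"y":0,"z":0,"spin":0,"grip":0.2},{"x":0,"y":0,"z":-0.5,"spin":0,"grip":0.2},{"x":0,"y":0,"z":-1,"spin":0,"grip":0.2},{"x":0,"y":0,"z":-2,"spin":0,"grip":0.2},{"x":0,"y":0,"z":-2.5,"spin":0,"grip":0.2},{"x":0,"y":0,"z":-2.5,"spin":0,"grip":0.2},{"x":0,"y":0,"z":-2.5,"spin":0,"grip":0.2},{"x":0,"y":0,"z":-2.5,"spin":0,"grip":0.2},{"x":0,"y":0,"z":0,"spin":0,"grip":0.2},{"x":0,"y":0,"z":0,"spin":0,"grip":0.2}]' 20
python3 - <<'E'
from h import *
s=wshot('w7');f=load('w7')['pixels'];g=grab_frame('scene')['pixels']
print(s['eef_pos'],s['contact_force'])
a=cv2.resize(f[60:300,180:460],(560,480)) 
cv2.imwrite('pics/w7c.png',a)
E
```

```text
clock: 14.33
eef_pos: [573.5, -136.4, 264.7]
tcp_rot: [3.14, -0.004, 0.099]
contact_force: [-0.0, -0.3, -0.7]
opening: 0.8
grasp_force: 0.0
[ 573.52619554 -136.38304745  264.67955596] [-0.00326774 -0.28040558 -0.72670197]
```

View pics/w7c.png

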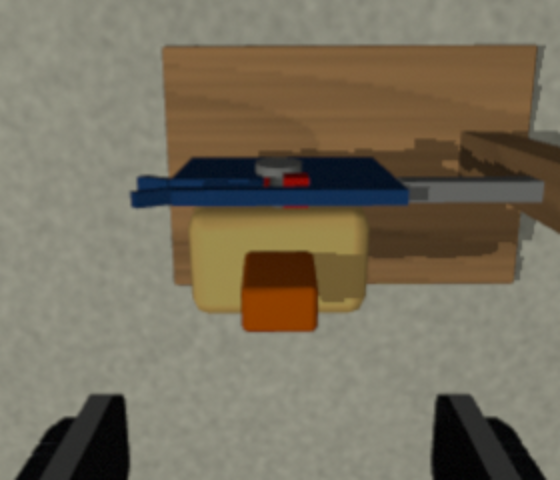

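The lamp hangs on the hook: the stud head (278,168) is behind the plate in the throat below the red stop (297,181), the lamp is square to the plate, and the fingers are clear. Handing in.

```bash
python3 -c "
from rig import *
print(sign_off())"
```

```text
the job is handed in; nothing more can be done
None
```

The night light hangs on the blue hook with its stud down in the throat; forces I read in contact with the hook stayed under 5 N, the gripper is clear, and I handed it in at about 14.4 s, having viewed 11 pictures, one over the limit of 10.

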